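Snap the grease coupler onto the tilted nipple and hold it on

TASK

Lift the green-handled grease coupler up off its two-pronged hook and push it squarely onto the tilted brass grease nipple of the blue bearing block, until the orange sprung collar round the nipple snaps down. Finish while still gripping the coupler and holding the collar down past its snap against the spring: do not let go. Do not ram it, and leave the lens, the blue-capped jar, the oil bottle and the marker pen where they are.

Things in the scene. Friction and masses are not known exactly. Their poses are not given: they have to be found in the camera images.
- coupler: Loose grease coupler, 180 g. Origin: centre of its mouth; z up its axis. Steel sleeve 22 mm wide, bore 14 mm wide and 32 mm deep, with a round bead 29 mm wide, 7.5 mm high at the mouth; flange 46 mm wide at z = 46 to 52 mm; green ribbed handle 24 x 24 mm square (faces along x and y) to z = 96; brass cap to z = 100. It hangs upright, mouth down, flange on the prongs.
- coupler_grip (a point): Point on the coupler's axis in the middle of the green handle, 76 mm above its mouth; axes as the coupler's.
- stand: Fixed grey stand with a two-pronged hook. Origin: on the desk below the hanging coupler; z up. Prongs along its x at y = +-20 mm, tops 90 mm above the desk, from the post at x = +47 mm (90 mm high) to upturned ends at x = -31 mm that rise 8 mm more. Base 100 x 90 x 10 mm, centred at x = +10 mm. The coupler comes off straight up.
- bearing_block: Fixed blue block on a base plate 110 x 90 x 10 mm (centred at x = +12 mm). Origin: on the desk below the nipple's foot; z up. Housing up to 60 mm high behind the nipple. The nipple's foot is 45 mm above the origin; its axis leans 30 degrees from vertical to the block's -x. On either side (+-y) of the nipple a sprung roller, 25 mm apart, on a post 27 mm tall; the coupler's bead must pass between.
- nipple_tip (a point): Tip of the fixed brass nipple, 10 mm diameter, tapered to 5 mm over its last 6 mm. z = the nipple's axis, pointing outwards and up, 30 degrees from vertical.
- collar_top (a point): Centre of the top face of the orange collar (24 mm diameter) that slides on the nipple; moves with it. z = the nipple's axis, outwards. At rest it lies 16 mm below the nipple's tip along the axis, 62 mm above the desk.
- collar (a joint): How far (m) the collar is pushed down the nipple: 0 at rest, 0.011 at its hard stop. The coupler's mouth pushes it. Its spring (8 N at rest, 12 N at the stop) and the rollers together take about 14 N to start; once the bead's widest part passes the rollers at 5 mm they snap in behind it and the push needed drops to about 8 N. The spring throws the coupler back if let go.
- spare_lens: Bystander: black lens, 49 mm diameter, 35 mm high; origin under its centre.
- cap_jar: Bystander: white jar with a blue screw cap, 63 mm diameter, 68 mm high; origin under its centre.
- oil_bottle: Bystander: small clear oil bottle with red collar, 34 mm diameter, 96 mm high; origin under its centre.
- marker_pen: Bystander: black and white marker pen lying on the desk, 17 x 135 x 16 mm, long along its y; origin under its centre.

How it is judged (in metres and radians):
On the way, in this order (a step that is already met when the one before it is completed fails the run):
1. the coupler is lifted up off the hook, gripped by the fingers (z of coupler in the frame of stand above 0.105 m and contact force between the fingers and coupler above 3 N and contact force between coupler and stand below 0.1 N), for 0.1 s.
2. the coupler sits squarely on the nipple and has pushed the collar past its snap (value of joint collar above 0.0065 m and angle between the z axis of coupler and the z axis of collar_top, either way round below 0.1 rad and distance between coupler and collar_top below 0.005 m and contact force between coupler and bearing_block above 2 N and contact force between the fingers and coupler above 3 N), for 0.2 s.
At the end, for the whole second after the job is handed in: The coupler is on the nipple, its axis within 0.10 rad of the nipple's and its mouth within 5 mm of the centre of the collar's top; the collar is down by more than 6.5 mm (past the snap) and pushes back on the coupler with over 2 N; the fingers still grip the coupler (over 3 N) and it is at rest (all of step 2 and linear speed of coupler below 0.02 m/s); the arm keeps its last pose, push and grip.
It fails at once if the coupler is rammed against the bearing block (over 60 N) (contact force between coupler and bearing_block above 60 N).
It fails at once if the spare lens is pushed away (moved over 25 mm) (distance of spare_lens from where it was at the start of the episode above 0.025 m).
It fails at once if the jar is pushed away (moved over 25 mm) (distance of cap_jar from where it was at the start of the episode above 0.025 m).
It fails at once if the oil bottle is pushed away (moved over 25 mm) (distance of oil_bottle from where it was at the start of the episode above 0.025 m).
It fails at once if the marker pen is pushed away (moved over 25 mm) (distance of marker_pen from where it was at the start of the episode above 0.025 m).
It also fails if it takes over 40 s, if anything falls off the work surface, if the arm or the gripper's body presses on something with over 40 N, if the wrist force passes 120 N, or if a joint passes its speed limit or range.

ROBOT

A 6-joint arm with a two-finger parallel gripper is mounted at the origin on a cart in front of the work surface, level with it; the furniture and walls round the work are solid. World frame = base frame: x ahead of the robot, y to its left, z up, the work surface at z = 0. Lengths are in mm, angles in rad, forces in N, time in s.
With the tool pointing down it reaches from about 350 to 775 mm from the base axis. Payload 5.5 kg.
Tool frame: the origin (TCP) lies at the centre of the arm's flange, where the gripper is bolted on; the fingertips stand 173 mm ahead of it and the grasp point (between the pads) lies 155 mm ahead of it; z points along the fingers, y is the direction in which the jaws open and shut (so a half turn about z gives the same grasp; the last joint's range is limited). The gripper opens to 85 mm and grips with 20 to 120 N. Pads are 22 mm wide; open, the fingers measure 114 mm over their backs; the gripper's body (76 mm by 85 mm) begins 54 mm behind the grasp point. The pads swing forward as they close: fully open they stand 13 mm farther back than shut.
Start: joints at [-1.297, 0.313, 0.046, 1.304, 0, 1.431], TCP at [231.198, -526.498, 404.723] pointing down, gripper open.
Joint ranges: [-2.76, 2.76], [-0.86, 1.69], [-1.03, 1.26], [-2.2, 2.34], [-1.47, 1.5], [-3.14, 3.14]. Speed limits (rad/s): [2.57, 2.57, 3.14, 3.14, 3.14, 3.14].

INTERFACE

Orientations are given as a unit quaternion [x, y, z, w].
In Python, from bench import env, viewer gives the robot as it stands.
- The arm moves only by the tool send_rows, never from a script. Its argument "plan" is a list of rows, each a list of 3 entries, a list of its own where there are three numbers: the shift along the tool's x, y, z in cm, then the turn about the tool's z in rad, then the opening in per cent of the stroke, from 0 (shut) to 100 (fully open). A call has 1 to 12 rows; each row is the pose to reach, as a shift and turn from the pose measured when the call began, along the tool's axes at that moment; what a row does not reach only later rows make up. A row lasts 1/8 s, in which the tool goes at most 62.5 mm and 10.7 degrees, less where a joint would pass 70% of its speed; a pose out of reach is approached as far as the arm can. A call with a gripper value outside its range is refused whole. The fingers move at their own pace and stop on an object; the grip force is fixed at half the most. Time passes only in rows, so rows that repeat a pose let the fingers close. It gives the time, the measured TCP pose, the force and the opening at its end, in the units of the state.
- env.get_obs(): the state, without advancing time (a new reading comes with each control period).
- viewer.snapshot(name): name is "scene" or "top" or "wrist"; returns a dict with "color" (400x640x3 uint8, red, green, blue), "z_map" (400x640 float32, mm along the optical axis (not along the pixel's ray), 0 where there is no reading), "K" (3x3 intrinsics, pixels), "rvec" (rotation vector, rad) and "tvec" (3), from world to camera coordinates, as OpenCV has them; the wrist camera has in their place "mount" (4x4, takes a point from camera to tool coordinates, whose origin is the TCP and whose axes are the flange's). Camera axes: x right, y down, z forward; pixel columns grow to the right and rows downward; lengths in mm; the calibration is good to about 2 mm. The wrist camera is an equidistant fisheye: a pixel r from the principal point sees the ray r / f radians off the axis. A picture is of the moment at which its call begins: read the wrist's pose just before it.
- env.hand_in(): hands the job in, once; it reports no verdict.
Trained networks look in a picture, given as the dict that the camera call returned (one of the last four; its "shot" number tells which), for a name from the list of things; names that differ only in an ending like _2 or _b are one class to them, and where a whole thing is asked for, a point or a joint stands for the part that bears it (a point fixed in the world has none). Each returns a list of dicts, best first, with "confidence" (0 to 1); they miss things now and then, are a little off and sometimes report something else, mostly with a low value. They report only what shows in the picture. A call takes as long as a camera call.
- viewer.recognise(thing, picture): "extent" ([centre column, centre row, width, height] in pixels, round what is visible of it).
- viewer.outline_of(thing, picture): "region" (400x640 bool, what is visible of it) and "extent" ([centre column, centre row, width, height] in pixels, round what is visible of it).
The state is a dict: "clock": time; "q": joint angles; "qd": joint speeds; "effort": joint torques, N m; "tool_pos": TCP position; "eef_rot": TCP orientation; "wrist_force": force on the tool from outside, world axes, zero at the start; "ft_torque": the same for the moment, N m; "gripper_width": opening from 0.0 (shut) to 1.0 (fully open).
Only numpy, scipy, OpenCV 4.12 (cv2) and the standard library are available. Lean on these libraries where they do the work, as an engineer would, in place of code of your own. Each camera call takes 0.05 s, during which the arm holds its last target.

## Working session

There is one attempt and no reset: what is moved stays moved. The work goes in short steps, Python scripts to look and compute and a tool call to move; the robot and the scene stay as the last step left them, time stands still between calls to the robot, and variables do not carry over. Pictures are saved under pics/ and viewed, and the job is handed in when it is done.

Besides the shell and the picture viewer there is one more tool, called after ">>>" by a JSON object that holds its "op" and its "data". send_rows: Moves the arm, as the interface text tells. Its arguments: {"type":"object","properties":{"plan":{"type":"array"}},"required":["plan"]}

```bash
ls; mkdir -p pics; python3 - <<'E'
from bench import env, viewer
import cv2, numpy as np
o=env.get_obs(); print(o)
for n in ["scene","top","wrist"]:
    s=viewer.snapshot(n); cv2.imwrite(f"pics/{n}0.png",s["color"][:,:,::-1])
    print(n,{k:(v if k not in("color","z_map") else None) for k,v in s.items()})
    for t in ["coupler","stand","bearing_block","collar_top","nipple_tip","spare_lens","cap_jar","oil_bottle","marker_pen"]:
        try: print(t,[(np.round(d["extent"]),round(d["confidence"],2)) for d in viewer.recognise(t,s)])
        except Exception as e: print(t,e)
E
```

```text
pics
{'clock': 0.0, 'q': array([-1.29658877e+00,  3.14004988e-01,  4.49590188e-02,  1.30359733e+00,
       -3.04466976e-05,  1.43120516e+00]), 'qd': array([-0.00060322, -0.00017433,  0.00036581, -0.00186986,  0.00027303,
       -0.00099423]), 'effort': array([ 2.05478591e-04, -4.80620921e+01,  2.98536676e+01,  1.92865531e-02,
       -5.37056428e-05, -2.81146072e-06]), 'tool_pos': array([ 231.13867669, -526.27599949,  403.79780707]), 'eef_rot': array([ 9.78672151e-01,  2.05426307e-01, -7.73000374e-05, -9.20369774e-04]), 'wrist_force': array([0.44339333, 0.03319332, 0.16369397]), 'ft_torque': array([-0.01268939, -0.00117927, -0.00134931]), 'gripper_width': 0.9979663798921221}
scene {'color': None, 'z_map': None, 'K': array([[427.04408818,   0.        , 317.21555631],
       [  0.        , 427.04408818, 201.94032437],
       [  0.        ,   0.        ,   1.        ]]), 'rvec': array([ 0.82275863, -2.64132122,  0.99993422]), 'tvec': array([ 396.27252118,  312.64631971, 1106.42174356]), 'shot': 1}
coupler [(array([285., 242.,  18.,  28.]), 0.55)]
stand [(array([286., 252.,  42.,  47.]), 
[... 1151 characters left out ...]
.,  34.,  17.]), 0.46)]
wrist {'color': None, 'z_map': None, 'K': array([[309.70691629,   0.        , 312.9644397 ],
       [  0.        , 309.70691629, 198.64153767],
       [  0.        ,   0.        ,   1.        ]]), 'mount': array([[ 1.03136146e-03, -9.54872846e-01, -2.97013104e-01,
         7.63225321e+01],
       [ 9.99998978e-01,  1.27898645e-03, -6.39396127e-04,
        -6.60894938e-01],
       [ 9.90417735e-04, -2.97012141e-01,  9.54873189e-01,
         3.12282809e+01],
       [ 0.00000000e+00,  0.00000000e+00,  0.00000000e+00,
         1.00000000e+00]]), 'shot': 3}
coupler []
stand []
bearing_block []
collar_top []
nipple_tip []
spare_lens []
cap_jar []
oil_bottle []
marker_pen []
```

```bash
python3 - <<'E'
import cv2
for n in ["scene","top"]:
    im=cv2.imread(f"pics/{n}0.png"); 
    c=im[100:310,180:460] if n=="scene" else im[110:290,240:480]
    cv2.imwrite(f"pics/{n}0c.png",cv2.resize(c,None,fx=2.85,fy=2.85,interpolation=cv2.INTER_CUBIC))
E
```

```text
(no output)
```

View pics/scene0.png

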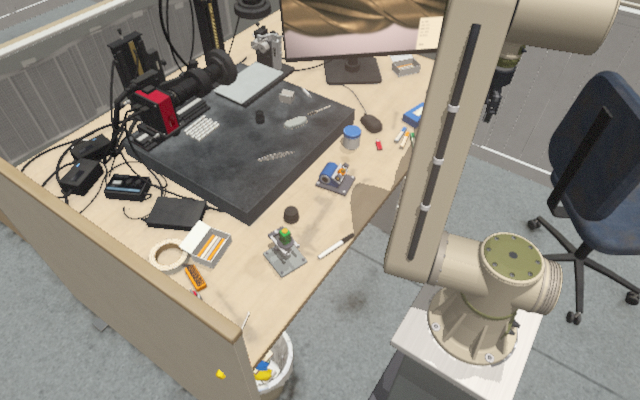

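View pics/top0.png

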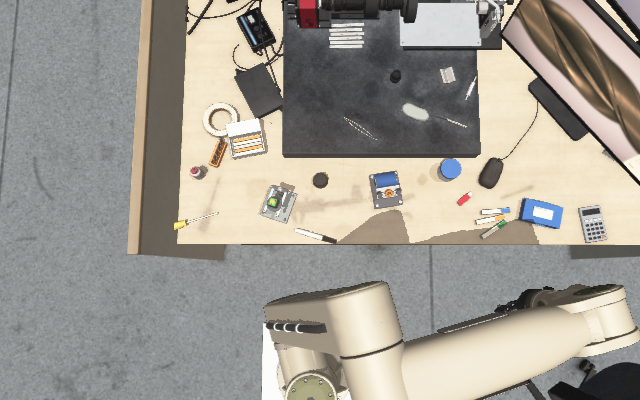

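```bash
ls pics
```

```text
scene0.png
scene0c.png
top0.png
top0c.png
wrist0.png
```

View pics/wrist0.png

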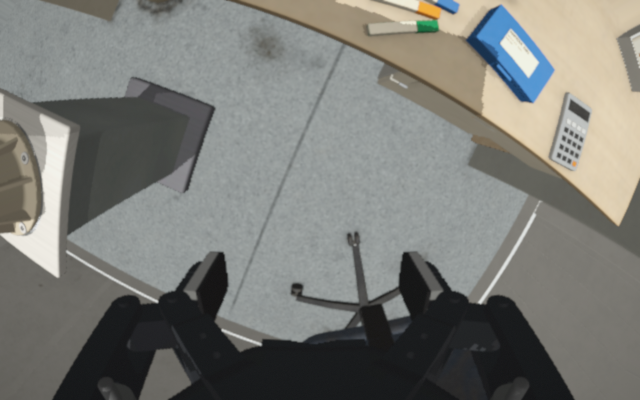

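View pics/scene0c.png

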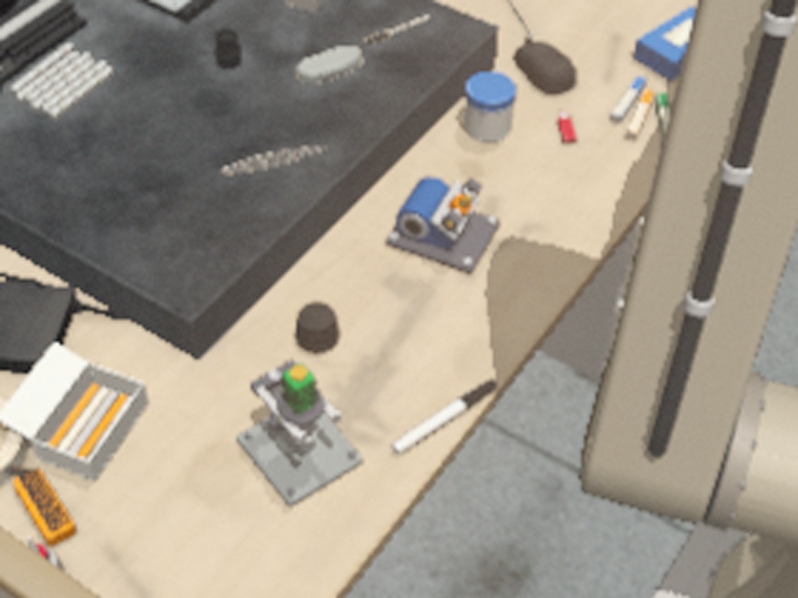

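View pics/top0c.png

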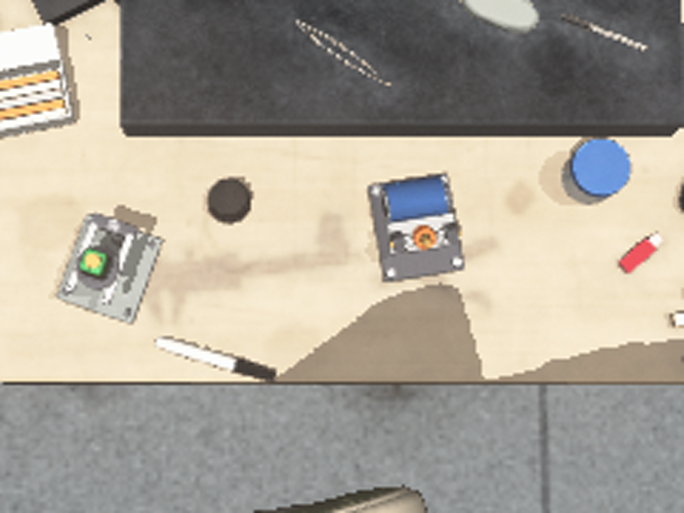

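```bash
cat > h.py <<'E'
import numpy as np, cv2
from bench import env, viewer
from scipy.spatial.transform import Rotation as R
def unproj(s,mask=None):
    """world points HxWx3 for scene/top"""
    v,u=np.mgrid[0:400,0:640].astype(float); z=s["z_map"].astype(float); K=s["K"]
    P=np.stack([(u-K[0,2])/K[0,0]*z,(v-K[1,2])/K[1,1]*z,z],-1)
    Rm=cv2.Rodrigues(s["rvec"])[0]
    W=(P-s["tvec"])@Rm
    W[z==0]=np.nan
    return W
def tool():
    o=env.get_obs(); return o["tool_pos"],R.from_quat(o["eef_rot"])
def proj(s,W):
    p=cv2.projectPoints(np.atleast_2d(np.asarray(W,float)),s["rvec"],s["tvec"],s["K"],None)[0]; return p[:,0]
def unproj_wrist(s,tp,tr):
    v,u=np.mgrid[0:400,0:640].astype(float); z=s["z_map"].astype(float); K=s["K"]
    a=(u-K[0,2])/K[0,0]; b=(v-K[1,2])/K[1,1]; r=np.hypot(a,b)+1e-9
    k=np.tan(np.minimum(r,1.5))/r
    P=np.stack([a*k*z,b*k*z,z],-1)
    M=s["mount"]; T=P@M[:3,:3].T+M[:3,3]
    W=T@tr.as_matrix().T+tp; W[z==0]=np.nan
    return W
def proj_wrist(s,tp,tr,W):
    M=s["mount"]; T=(np.atleast_2d(W)-tp)@tr.as_matrix(); P=(T-M[:3,3])@M[:3,:3]
    rho=np.hypot(P[:,0],P[:,1])+1e-9; th=np.arctan2(rho,P[:,2]); K=s["K"]
    return np.stack([K[0,2]+K[0,0]*th*P[:,0]/rho,K[1,2]+K[1,1]*th*P[:,1]/rho],-1)
E
python3 - <<'E'
from h import *
for n in ["top","scene"]:
    s=viewer.snapshot(n); W=unproj(s)
    for t in ["coupler","stand","bearing_block","spare_lens","cap_jar","oil_bottle","marker_pen"]:
        d=viewer.outline_of(t,s)
        if d:
            m=d[0]["region"]; p=W[m]; p=p[~np.isnan(p[:,0])]
            print(n,t,round(d[0]["confidence"],2),m.sum(),d[0]["extent"],np.round(np.percentile(p,[2,50,98],axis=0)).tolist())
E
```

```text
top coupler 0.69 178 [272.6, 206.2, 17.8, 17.2] [[483.0, 101.0, 89.0], [499.0, 117.0, 101.0], [524.0, 140.0, 148.0]]
top stand 0.6 815 [276.7, 204.1, 38.0, 38.0] [[460.0, 67.0, -3.0], [509.0, 107.0, 10.0], [566.0, 166.0, 95.0]]
top bearing_block 0.82 1006 [383.6, 189.1, 32.5, 35.6] [[504.0, -263.0, 0.0], [551.0, -216.0, 46.0], [610.0, -176.0, 70.0]]
top spare_lens 0.73 165 [321.4, 180.2, 16.0, 13.9] [[567.0, -34.0, 5.0], [584.0, -15.0, 33.0], [604.0, 7.0, 41.0]]
top cap_jar 0.83 422 [449.5, 169.1, 19.2, 24.8] [[587.0, -440.0, 6.0], [611.0, -409.0, 66.0], [642.0, -384.0, 74.0]]
top marker_pen 0.55 172 [315.0, 237.4, 35.3, 14.2] [[394.0, -56.0, 6.0], [414.0, -0.0, 13.0], [434.0, 56.0, 20.0]]
scene coupler 0.81 318 [284.9, 240.7, 16.1, 26.6] [[482.0, 84.0, 13.0], [497.0, 125.0, 101.0], [522.0, 144.0, 147.0]]
scene stand 0.74 901 [286.4, 252.4, 44.4, 48.1] [[462.0, 79.0, 6.0], [505.0, 125.0, 12.0], [564.0, 166.0, 95.0]]
scene bearing_block 0.64 867 [334.4, 178.2, 40.1, 33.6] [[505.0, -267.0, 5.0], [548.0, -204.0, 33.0], [601.0, -176.0, 72.0]]
scene spare_lens 0.52 227 [293.4, 213.6, 14.9, 18.9] [[566.0, -32.0, 3.0], [583.0, -8.0, 32.0], [608.0, 7.0, 40.0]]
scene cap_jar 0.75 368 [352.5, 136.9, 19.6, 25.8] [[586.0, -441.0, 11.0], [608.0, -399.0, 61.0], [641.0, -385.0, 74.0]]
scene marker_pen 0.54 221 [334.8, 244.0, 39.6, 24.3] [[393.0, -62.0, 2.0], [414.0, 2.0, 15.0], [435.0, 61.0, 21.0]]
```

```bash
python3 - <<'E'
from h import *
for n in ["top","scene"]:
    s=viewer.snapshot(n); W=unproj(s); C=s["color"].astype(int)
    g=(C[...,1]>C[...,0]+40)&(C[...,1]>C[...,2]+40)
    near=np.hypot(W[...,0]-503,W[...,1]-120)<60
    m=g&near; p=W[m]; print(n,"green",m.sum(),np.round(p.min(0)),np.round(p.max(0)))
    m=near&(W[...,2]>134); p=W[m]; print("cap",m.sum(),np.round(np.median(p,0)),np.round((p.min(0)+p.max(0))/2))
    # bases: minAreaRect of points at z 6..14
    for nm,c,rad in [("stand",(510,115),75),("block",(555,-215),85)]:
        m=(np.hypot(W[...,0]-c[0],W[...,1]-c[1])<rad)&(W[...,2]>6)&(W[...,2]<15)
        p=W[m][:,:2].astype(np.float32); print(nm,m.sum(),cv2.minAreaRect(p))
    # orange
    o=(C[...,0]>C[...,2]+80)&(C[...,0]>C[...,1]+40)&(np.hypot(W[...,0]-545,W[...,1]+216)<70)
    p=W[o]; print("orange",o.sum(),np.round(np.mean(p,0)),np.round(p.min(0)),np.round(p.max(0)))
    b=(C[...,2]>C[...,0]+40)&(np.hypot(W[...,0]-555,W[...,1]+216)<70)
    p=W[b]; print("blue",b.sum(),np.round(np.mean(p,0)),np.round(p.min(0)),np.round(p.max(0)))
    if n=="top":
        # height map of workspace
        for x in range(350,1150,50):
            print(x,[int(np.nan_to_num(np.nanmax(np.where((abs(W[...,0]-x)<25)&(abs(W[...,1]-y)<25),W[...,2],np.nan)),nan=-1)) if ((abs(W[...,0]-x)<25)&(abs(W[...,1]-y)<25)).any() else None for y in range(400,-500,-50)])
E
```

```text
top green 35 [491. 109. 131.] [516. 132. 144.]
cap 65 [504. 120. 139.] [504. 119. 142.]
stand 427 ((507.7435607910156, 117.76139831542969), (138.20834350585938, 134.72166442871094), 34.943450927734375)
block 331 ((557.3438110351562, -214.83184814453125), (150.92698669433594, 158.47592163085938), 17.93521499633789)
orange 46 [ 540. -224.   63.] [ 529. -237.   40.] [ 554. -213.   83.]
blue 252 [ 583. -217.   53.] [ 561. -249.   41.] [ 606. -185.   65.]
350 [-738, -734, -735, -737, -728, -731, -731, -733, -729, -734, -736, -735, -733, -731, -727, -736, -731, -736]
400 [7, 9, 6, 7, 7, 8, 8, 20, 22, 21, 10, 8, 9, 7, 9, 8, 7, 9]
450 [26, 16, 9, 8, 8, 14, 97, 21, 13, 7, 8, 10, 6, 8, 11, 8, 10, 14]
500 [10, 14, 17, 9, 14, 145, 150, 15, 7, 11, 7, 9, 69, 19, 7, 7, 11, 12]
550 [10, 9, 7, 8, 8, 97, 97, 19, 40, 25, 7, 6, 74, 83, 8, 8, 8, 15]
600 [75, 97, 7, 9, 8, 10, 9, 9, 40, 38, 9, 12, 65, 64, 9, 7, 76, 75]
650 [9, 25, 29, 41, 42, 12, 95, 95, 96, 97, 98, 96, 94, 96, 94, 95, 96, 96]
700 [9, 13, 27, 40, 27, 39, 99, 98, 98, 97, 98, 102, 101, 97, 98, 97, 97, 99]
750 [9, 34, 53, 58, 60, 39, 95, 100,
[... 375 characters left out ...]
 42, 71, 94, 281, 282, 107, 106, 105, 99, 259, 264, 127, 127, 127]
1050 [12, 8, 10, 42, 109, 125, 256, 283, 287, 253, 249, 266, 264, 278, 279, 126, 127, 228]
1100 [20, 9, 8, 44, 158, 172, 152, 122, 225, 162, 120, 119, 117, 123, 126, 128, 126, 225]
scene green 38 [491. 115. 105.] [518. 134. 143.]
cap 74 [502. 122. 142.] [504. 120. 142.]
stand 713 ((508.6947937011719, 124.89759826660156), (124.95396423339844, 125.98333740234375), 48.01377868652344)
block 322 ((556.1082763671875, -203.55734252929688), (139.91162109375, 110.3411865234375), 26.860980987548828)
orange 25 [ 540. -223.   65.] [ 530. -237.   56.] [ 549. -214.   74.]
blue 138 [ 581. -215.   57.] [ 562. -249.   50.] [ 603. -185.   64.]
```

>>> {"op": "send_rows", "data": {"plan": [[[51,-48.2,0],-0.744,100],[[51,-48.2,0],-0.744,100],[[51,-48.2,0],-0.744,100],[[51,-48.2,0],-0.744,100],[[51,-48.2,0],-0.744,100],[[51,-48.2,0],-0.744,100],[[51,-48.2,0],-0.744,100],[[51,-48.2,0],-0.744,100],[[51,-48.2,0],-0.744,100],[[51,-48.2,0],-0.744,100],[[51,-48.2,0],-0.744,100],[[51,-48.2,0],-0.744,100]]}}

```text
clock: 3.9
tool_pos: [505.0, 123.0, 404.4]
eef_rot: [0.836, 0.549, 0.0, -0.0]
wrist_force: [-1.1, 0.6, 0.1]
gripper_width: 1.002
```

```bash
python3 - <<'E'
from h import *
tp,tr=tool(); s=viewer.snapshot("wrist"); cv2.imwrite("pics/w1.png",s["color"][:,:,::-1])
np.savez("w1.npz",tp=tp,q=tr.as_quat(),**s)
print(tp,tr.as_quat(),env.get_obs()["q"])
W=unproj_wrist(s,tp,tr); C=s["color"].astype(int)
near=np.hypot(W[...,0]-503,W[...,1]-120)<60
m=near&(W[...,2]>134)&(W[...,2]<150); p=W[m]; print("cap",m.sum(),np.round(np.median(p,0)),p.min(0),p.max(0),cv2.minAreaRect(p[:,:2].astype(np.float32)))
m=near&(W[...,2]>100)&(W[...,2]<150);p=W[m];print(cv2.minAreaRect(p[:,:2].astype(np.float32)))
m=(np.hypot(W[...,0]-510,W[...,1]-118)<80)&(W[...,2]>6)&(W[...,2]<15); p=W[m][:,:2].astype(np.float32); print(cv2.minAreaRect(p))
E
```

```text
[505.03382895 123.01798979 404.44270921] [ 8.35758142e-01  5.49097685e-01  2.41634606e-04 -4.10861844e-05] [ 8.36557896e-02  2.06060330e-01 -9.68307763e-02  1.26765032e+00
  5.76006476e-04  2.06337501e+00]
cap 829 [506. 123. 139.] [491.66535038 108.13147642 134.1580095 ] [519.38691633 135.377985   145.92944732] ((505.6538391113281, 121.65276336669922), (24.009361267089844, 24.067319869995117), 70.76243591308594)
((505.7632751464844, 121.74797058105469), (24.30856704711914, 24.611392974853516), 70.80850219726562)
((515.4851684570312, 120.236572265625), (86.40587615966797, 100.83744049072266), 70.55992889404297)
```

View pics/w1.png

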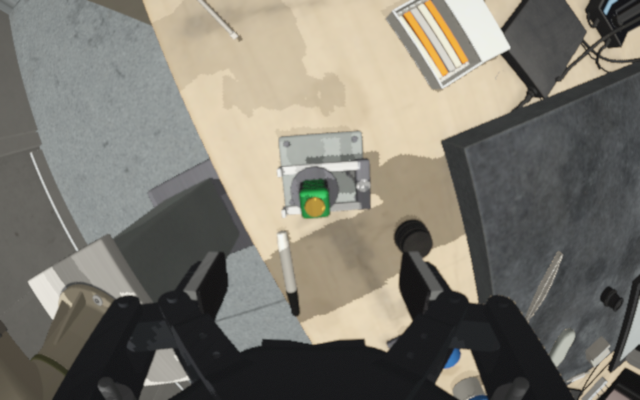

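>>> {"op": "send_rows", "data": {"plan": [[[-0.09,0.11,6],-0.073,100],[[-0.09,0.11,11],-0.073,100],[[-0.09,0.11,12.7],-0.073,100],[[-0.09,0.11,12.7],-0.073,100],[[-0.09,0.11,12.7],-0.073,0],[[-0.09,0.11,12.7],-0.073,0],[[-0.09,0.11,12.7],-0.073,0],[[-0.09,0.11,12.7],-0.073,0],[[-0.09,0.11,12.7],-0.073,0],[[-0.09,0.11,12.7],-0.073,0]]}}

```text
clock: 5.2
tool_pos: [506.1, 121.6, 278.2]
eef_rot: [0.815, 0.579, 0.001, 0.0]
wrist_force: [-0.0, -1.6, 7.2]
gripper_width: 0.273
```

>>> {"op": "send_rows", "data": {"plan": [[[0,0,-3],0,0],[[0,0,-7],0,0],[[0,0,-12],0,0],[[0,0,-17],0,0],[[0,0,-22],0,0],[[0,0,-22],0,0]]}}

```text
clock: 5.95
tool_pos: [506.2, 121.6, 502.1]
eef_rot: [0.815, 0.579, 0.004, 0.002]
wrist_force: [-0.7, 1.4, -2.5]
gripper_width: 0.272
```

```bash
python3 - <<'E'
from h import *
tp,tr=tool(); s=viewer.snapshot("wrist"); cv2.imwrite("pics/w2.png",s["color"][:,:,::-1])
print(env.get_obs())
M=tr.as_matrix();print(M)
s=viewer.snapshot("scene"); cv2.imwrite("pics/s2.png",s["color"][:,:,::-1])
E
```

```text
{'clock': 6.0, 'q': array([8.13970109e-02, 1.94849054e-01, 1.20051018e-01, 1.49119837e+00,
       3.46684845e-04, 1.98780423e+00]), 'qd': array([-0.00175827,  0.02478743, -0.07365915, -0.0238749 , -0.00089225,
       -0.00116502]), 'effort': array([ 7.98803824e-02, -4.47725558e+01,  3.27751994e+01,  2.94688214e-01,
       -8.27786225e-04, -1.41672717e-04]), 'tool_pos': array([505.97304237, 121.58574916, 499.43475745]), 'eef_rot': array([0.81527221, 0.5790729 , 0.0021517 , 0.00107705]), 'wrist_force': array([ 0.03929042,  0.61922054, -2.40511806]), 'ft_torque': array([ 0.00657088, -0.02707324, -0.045209  ]), 'gripper_width': 0.27361704734763526}
[[ 0.32925791  0.94419864  0.00884032]
 [ 0.94423177 -0.32927976  0.00110055]
 [ 0.00395007  0.00798495 -0.99996032]]
```

View pics/w2.png

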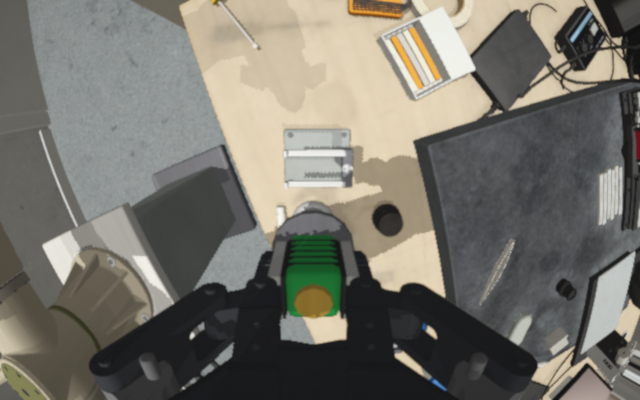

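View pics/s2.png

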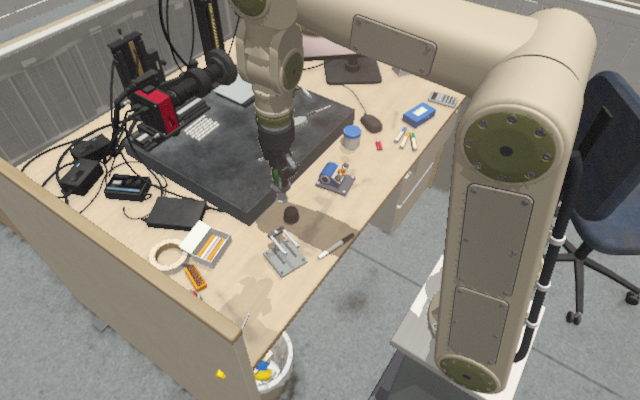

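>>> {"op": "send_rows", "data": {"plan": [[[2.4,5.5,0],0,0],[[4.8,11,0],0,0],[[7.2,16.5,0],0,0],[[9.6,22,0],0,0],[[11,25,0],0,0],[[12,28,0],0,0],[[13,30,0],0,0],[[14,32,0],0,0]]}}

```text
clock: 7.05
tool_pos: [789.9, 137.8, 466.8]
eef_rot: [0.815, 0.579, 0.026, 0.014]
wrist_force: [-0.4, 0.7, -1.4]
gripper_width: 0.271
```

```bash
python3 - <<'E'
from h import *
tp,tr=tool(); o=env.get_obs()
print(o["clock"],o["q"],tp);M=tr.as_matrix();print(M, np.degrees(np.arccos(-M[2,2])),np.degrees(np.arctan2(M[1,2],M[0,2])))
E
```

```text
7.05 [0.0721565  0.92562405 1.26480473 1.85076006 0.00407535 1.97866961] [789.88317629 137.821146   466.84111502]
[[ 0.32853229  0.94266476  0.05873404]
 [ 0.94410072 -0.32955184  0.00833139]
 [ 0.02720962  0.05271372 -0.9982389 ]] 3.4008970334721162 8.073508641050172
```

```bash
cat >> h.py <<'E'
def shift(tp,tr,target,turn_az=None):
    """world TCP target -> tool shift cm ; turn_az desired world az (deg) of tool x -> turn rad about tool z"""
    d=tr.as_matrix().T@(np.asarray(target,float)-tp)/10
    t=None
    if turn_az is not None:
        X=np.array([np.cos(np.radians(turn_az)),np.sin(np.radians(turn_az)),0]); v=tr.as_matrix().T@X
        t=np.arctan2(v[1],v[0])
    return np.round(d,2),t
E
python3 - <<'E'
from h import *
d=np.load("w1.npz"); s=dict(d); tp=d["tp"];tr=R.from_quat(d["q"])
W=unproj_wrist(s,tp,tr)
for y in range(110,-260,-30):
    m=(abs(W[...,1]-y)<15)&(W[...,0]>600)&(W[...,0]<720)
    p=W[m]
    if len(p)<20: print(y,len(p)); continue
    t=p[p[:,2]>85]; f=p[(p[:,2]>25)&(p[:,2]<80)]
    print(y,len(p),t[:,0].min().round() if len(t) else None, np.median(t[:,2]).round(1) if len(t) else None, np.round(np.percentile(f[:,0],[10,50,90])) if len(f) else None, np.round(np.percentile(p[p[:,0]<630][:,2],[50]),1) if (p[:,0]<630).any() else None)
E
python3 - <<'E'
from h import *
tp,tr=tool(); s=viewer.snapshot("wrist"); cv2.imwrite("pics/w3.png",s["color"][:,:,::-1]); np.savez("w3.npz",tp=tp,q=tr.as_quat(),**s)
W=unproj_wrist(s,tp,tr)
for y in range(80,-160,-30):
    m=(abs(W[...,1]-y)<15)&(W[...,0]>600)&(W[...,0]<720); p=W[m]; t=p[p[:,2]>85]
    if len(t)>9: print(y,len(p),t[:,0].min().round(),np.median(t[:,2]).round(1))
E
```

```text
110 3215 659.0 88.9 [660. 683. 712.] [-0.5]
80 2957 659.0 89.1 [659. 659. 660.] [-0.5]
50 2733 658.0 89.1 [659. 659. 660.] [-0.6]
20 2509 659.0 89.0 [659. 659. 660.] [-0.5]
-10 2228 659.0 89.0 [603. 659. 660.] [0.9]
-40 1832 659.0 89.0 [659. 659. 660.] [-0.6]
-70 1690 659.0 88.9 [659. 659. 660.] [-0.7]
-100 1260 659.0 88.9 [659. 659. 660.] [-0.7]
-130 719 685.0 88.9 [659. 660. 660.] [-0.6]
-160 336 700.0 92.2 [659. 660. 660.] None
-190 38 715.0 88.9 None None
-220 41 None None [601. 604. 608.] [50.2]
-250 24 None None [601. 606. 612.] [50.8]
80 1322 659.0 89.1
50 829 660.0 89.1
20 249 659.0 89.0
-40 175 696.0 88.9
-70 264 689.0 89.0
-100 12 713.0 88.7
```

View pics/w3.png

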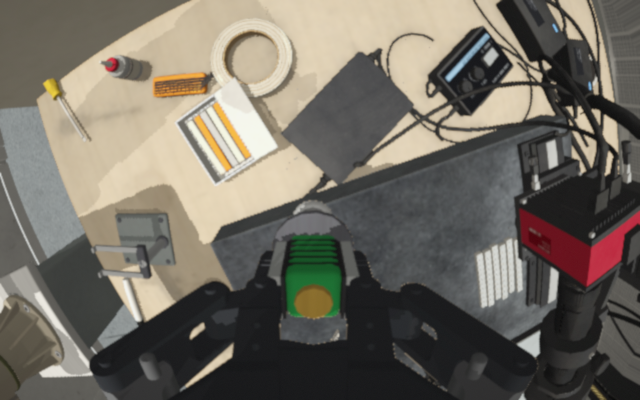

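```bash
python3 - <<'E'
from h import *
tp,tr=tool(); print(shift(tp,tr,(612,38,420),180))
E
```

```text
(array([-15.4 , -13.75,   3.5 ]), np.float64(-1.9061318400750253))
```

>>> {"op": "send_rows", "data": {"plan": [[[-4,-3.5,1],-0.18,0],[[-8,-7,2],-0.36,0],[[-12,-11,3],-0.54,0],[[-15.4,-13.75,3.5],-0.72,0],[[-15.4,-13.75,3.5],-0.9,0],[[-15.4,-13.75,3.5],-1.08,0],[[-15.4,-13.75,3.5],-1.26,0],[[-15.4,-13.75,3.5],-1.44,0],[[-15.4,-13.75,3.5],-1.62,0],[[-15.4,-13.75,3.5],-1.8,0],[[-15.4,-13.75,3.5],-1.906,0],[[-15.4,-13.75,3.5],-1.906,0]]}}

```text
clock: 8.6
tool_pos: [611.5, 38.3, 422.8]
eef_rot: [0.001, 0.999, 0.004, 0.032]
wrist_force: [-0.1, -1.0, -2.5]
gripper_width: 0.273
```

```bash
python3 - <<'E'
from h import *
o=env.get_obs();tp,tr=tool(); print(o["clock"],o["q"],tp);M=tr.as_matrix();print(M)
tz=M[:,2]; print("mouth",tp+234*tz)
s=viewer.snapshot("wrist"); cv2.imwrite("pics/w4.png",s["color"][:,:,::-1]); np.savez("w4.npz",tp=tp,q=tr.as_quat(),**s)
mt=np.array([630,40,80.]); print(shift(tp,tr,mt-234*tz))
W=unproj_wrist(s,tp,tr); T=(W-tp)@M
# coupler in tool frame
m=(abs(T[...,0])<26)&(abs(T[...,1])<26)&(T[...,2]>125)&(T[...,2]<240)
p=T[m]
for z in range(125,240,5):
    q=p[abs(p[:,2]-z)<2.5]
    if len(q): print(z,len(q),np.round(q.min(0)[:2],1),np.round(q.max(0)[:2],1))
E
```

```text
8.6 [-0.07099416  0.35126458  0.14239607  1.29928755  0.01246672 -0.06864514] [611.52022965  38.29930842 422.75390131]
[[-0.99799176  0.00170112  0.06332106]
 [ 0.00221175  0.99996559  0.00799488]
 [-0.06330528  0.00811888 -0.99796118]]
mouth [626.33735841  40.17011077 189.23098424]
(array([ 0.33, -0.11, 10.92]), None)
125 368 [ -8.2 -25.9] [14.2 26. ]
130 538 [ -8.1 -25.9] [14.2 26. ]
135 1669 [-11.2 -23.1] [12.8 24.6]
140 1724 [-13.1 -23.9] [11.9 19.2]
145 701 [-10.9 -24. ] [11.8 26. ]
150 568 [  6.1 -24.3] [11.9 26. ]
155 587 [  5.9 -24.4] [11.7 26. ]
160 495 [  5.8 -24.1] [11.9 25.9]
165 429 [  6.2 -24.3] [11.7 25.5]
170 274 [  6.2 -16.8] [11.4 22.3]
175 164 [  8.8 -11.1] [10.8 12.6]
180 511 [  0.3 -21.3] [20.5 22.7]
185 1187 [ -1.1 -21.6] [21.5 23.8]
190 8 [12.2 -8.7] [20.8 19. ]
220 2 [ 8.6 -3.5] [8.8 5.6]
225 101 [ 5.5 -8.3] [12.  11.2]
230 199 [  3.3 -11.9] [13.2 13.3]
```

View pics/w4.png

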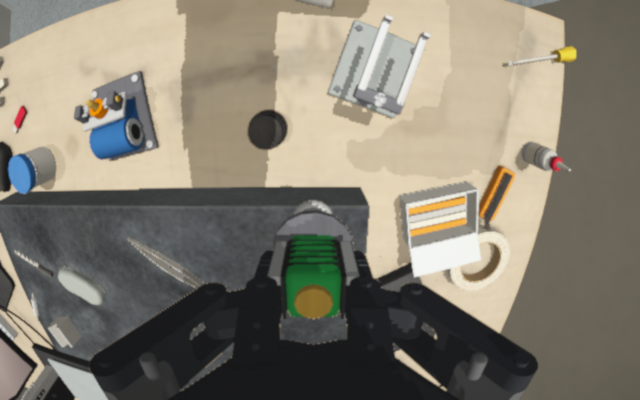

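```bash
python3 - <<'E'
from h import *
d=np.load("w4.npz"); s=dict(d); tp=d["tp"];tr=R.from_quat(d["q"])
W=unproj_wrist(s,tp,tr); C=s["color"].astype(int)
near=(np.hypot(W[...,0]-555,W[...,1]+216)<90)
print("desk z",np.median(W[near&(W[...,2]<4)][:,2]))
m=near&(W[...,2]>6)&(W[...,2]<13); p=W[m][:,:2].astype(np.float32); print(m.sum(),cv2.minAreaRect(p),np.median(W[m][:,2]))
o=(C[...,0]>C[...,2]+80)&(C[...,0]>C[...,1]+30)&near
p=W[o]; print("orange",len(p),p.mean(0),p.min(0),p.max(0))
t=p[p[:,2]>70]; print(t[:20])
im=s["color"][50:180,60:180,::-1]; cv2.imwrite("pics/w4c.png",cv2.resize(im,None,fx=5,fy=5,interpolation=cv2.INTER_CUBIC))
E
```

```text
desk z -0.6424084681329703
1570 ((561.48193359375, -219.64251708984375), (110.43607330322266, 90.34432220458984), 9.350768089294434) 9.17468305885771
orange 251 [ 542.38957198 -219.69846356   62.57847656] [ 528.86375536 -268.69284601    8.1747815 ] [ 554.56778523 -185.56035274   76.95432333]
[[ 531.70139288 -225.07903369   76.10978709]
 [ 531.93916913 -223.30155005   76.23078505]
 [ 532.15448788 -222.46761032   75.24153435]
 [ 532.36338471 -221.91175236   73.91712263]
 [ 532.99561011 -219.88857745   70.33738215]
 [ 532.89609145 -225.46545531   75.82871606]
 [ 533.1336085  -223.56461908   76.09232513]
 [ 533.3558443  -222.42776275   75.46157767]
 [ 533.56983994 -221.73135022   74.30621596]
 [ 533.78731355 -220.78644199   73.4455246 ]
 [ 534.2219531  -218.75586197   71.8934809 ]
 [ 534.10778305 -224.81915008   76.76221346]
 [ 534.32719604 -223.99423901   75.76030111]
 [ 534.5403617  -223.62396994   74.21585422]
 [ 534.76462699 -222.3178269    73.78090897]
 [ 534.98506724 -221.24107824   73.0747206 ]
 [ 535.53491698 -223.13312029   76.95432333]
 [ 535.75630311 -222.10036102   76.20367769]
 [ 535.97065969 -221.93263048   74.42013098]
 [ 536.18612999 -221.67151781   72.73633185]]
```

View pics/w4c.png

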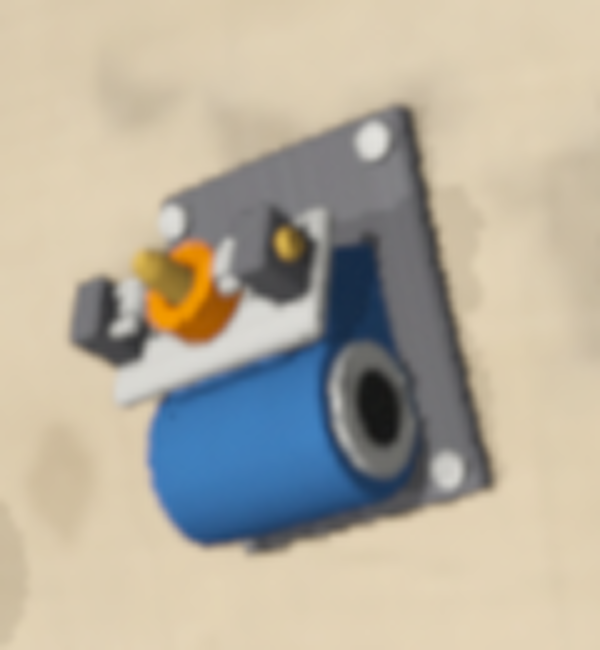

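>>> {"op": "send_rows", "data": {"plan": [[[0.3,-0.1,5],0,0],[[0.3,-0.1,9],0,0],[[0.3,-0.1,10.9],0,0],[[0.3,-0.1,10.9],0,0]]}}

```text
clock: 9.15
tool_pos: [614.7, 38.3, 312.4]
eef_rot: [0.003, 1.0, 0.004, 0.03]
wrist_force: [0.2, -0.2, -2.2]
gripper_width: 0.269
```

>>> {"op": "send_rows", "data": {"plan": [[[-1.0,0,-0.14],0,0],[[-1.6,0,-0.1],0,0],[[-2.0,0,-0.08],0,0],[[-2.4,0,-0.06],0,0],[[-2.8,0,-0.03],0,0],[[-3.0,0,-0.02],0,0]]}}

```text
clock: 9.9
tool_pos: [643.1, 38.2, 314.3]
eef_rot: [0.003, 1.0, 0.004, 0.027]
wrist_force: [-6.4, 1.0, -1.9]
gripper_width: 0.274
```

```bash
cat > look.py <<'E'
from h import *
import sys
o=env.get_obs();tp,tr=tool(); print(o["clock"],o["q"].round(3),tp.round(1),o["wrist_force"].round(1));M=tr.as_matrix();print(M.round(3))
s=viewer.snapshot("wrist"); n=sys.argv[1]; cv2.imwrite(f"pics/{n}.png",s["color"][:,:,::-1]); np.savez(n+".npz",tp=tp,q=tr.as_quat(),**s)
W=unproj_wrist(s,tp,tr); T=(W-tp)@M; C=s["color"].astype(int)
g=(C[...,1]>C[...,0]+40)&(C[...,1]>C[...,2]+40)&(abs(T[...,0])<40)&(abs(T[...,1])<11)&(T[...,2]<200)
# ribbed outer faces facing +x tool: fit line in x-z using flange too
p=T[g]; print("green",len(p),p.min(0).round(1),p.max(0).round(1))
E
python3 look.py w5
```

```text
9.9 [-0.067  0.456  0.033  1.094  0.012 -0.061] [643.1  38.2 314.3] [-6.4  1.  -1.9]
[[-0.999  0.006  0.054]
 [ 0.007  1.     0.008]
 [-0.054  0.009 -0.998]]
green 2493 [-12.4 -10.4 136.5] [ 15.1  11.  178.9]
```

View pics/w5.png

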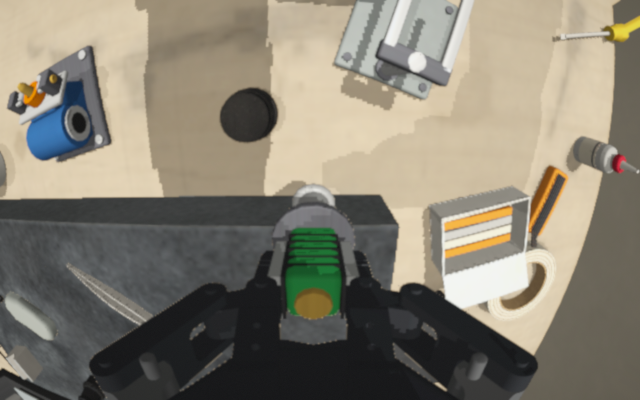

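>>> {"op": "send_rows", "data": {"plan": [[[-0.4,0,0.03],0,0],[[-0.8,0,0.09],0,0],[[-1.2,0,0.16],0,0],[[-1.6,0,0.24],0,0],[[-1.9,0,0.3],0,0],[[-2.1,0,0.36],0,0],[[-2.1,0,0.36],0,0]]}}

```text
clock: 10.82
tool_pos: [663.3, 38.2, 312.2]
eef_rot: [0.004, 1.0, 0.004, 0.025]
wrist_force: [-6.0, 0.1, -0.5]
gripper_width: 0.272
```

```bash
cat >> look.py <<'E'
# angle fit: handle face (+x tool side) robust line, x = a + b z; ribs -> use upper envelope per z bin
f=p[p[:,0]>4]; zb=np.arange(f[:,2].min(),f[:,2].max(),2.5)
e=np.array([[z,np.percentile(f[abs(f[:,2]-z)<1.5][:,0],90)] for z in zb if (abs(f[:,2]-z)<1.5).sum()>8])
k=np.polyfit(e[:,0],e[:,1],1); print("face angle deg",np.degrees(np.arctan(k[0])).round(2), "resid",np.std(e[:,1]-np.polyval(k,e[:,0])).round(2)); print(e.round(1).tolist())
# flange top plane: grey, T near z 170-200
m=(np.hypot(T[...,0],T[...,1])<45)&(abs(T[...,1])<18)&(T[...,2]>165)&(T[...,2]<215)&(~g)&(C.max(-1)-C.min(-1)<30)
q=T[m]
best=(0,None); rng=np.random.default_rng(0)
for _ in range(800):
    a=q[rng.choice(len(q),3,replace=False)]; nn=np.cross(a[1]-a[0],a[2]-a[0]); L=np.linalg.norm(nn)
    if L<50: continue
    nn/=L
    if nn[2]>0: nn=-nn
    if nn[2]>-0.7: continue
    c=(abs((q-a[0])@nn)<0.5).sum()
    if c>best[0]: best=(c,nn,a[0])
if best[1] is not None:
    inl=q[abs((q-best[2])@best[1])<0.6]; cc=inl.mean(0); nn=np.linalg.svd(inl-cc)[2][2]; nn*=-np.sign(nn[2])
    print("plane",best[0],len(q),"normal tool",nn.round(3),"tilt deg",np.degrees(np.arctan2(nn[0],-nn[2])).round(2),np.degrees(np.arctan2(nn[1],-nn[2])).round(2),"centre",cc.round(1),"ext",inl.min(0).round(1),inl.max(0).round(1))
    print("world",(M@nn).round(3))
E
python3 look.py w6
```

```text
10.825 [-0.065  0.498  0.094  1.118  0.012 -0.058] [663.3  38.2 312.2] [-6.   0.1 -0.5]
[[-0.999  0.007  0.051]
 [ 0.007  1.     0.008]
 [-0.05   0.009 -0.999]]
green 3153 [-11.6 -10.3 135.2] [ 21.9  11.  175.4]
face angle deg 20.75 resid 0.45
[[135.2, 6.9], [137.7, 8.3], [140.2, 9.6], [142.7, 10.1], [145.2, 11.6], [147.7, 12.5], [150.2, 13.7], [152.7, 14.4], [155.2, 15.3], [157.7, 16.5], [160.2, 16.9], [162.7, 18.3], [165.2, 19.0], [167.7, 20.4], [170.2, 21.3], [172.7, 21.6], [175.2, 21.5]]
plane 1155 2839 normal tool [-0.363 -0.004 -0.932] tilt deg -21.31 -0.26 centre [ 22.7  -0.2 176.5] ext [  4.9 -18.  171.9] [ 33.3  18.  183.8]
world [ 0.316 -0.014  0.949]
```

View pics/w6.png

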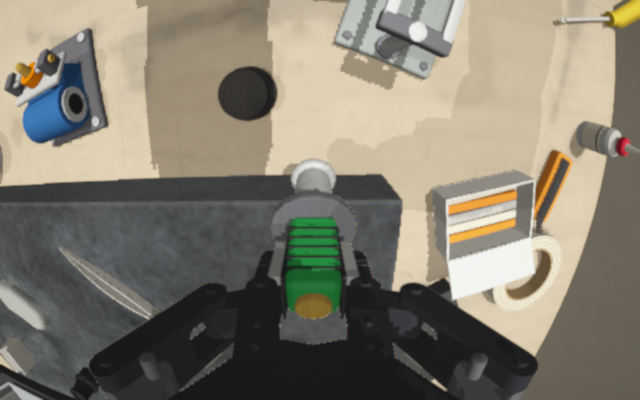

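>>> {"op": "send_rows", "data": {"plan": [[[-0.4,0,0.1],0,0],[[-0.8,0,0.22],0,0],[[-0.8,0,0.22],0,0]]}}

```text
clock: 11.25
tool_pos: [670.3, 38.2, 310.8]
eef_rot: [0.004, 1.0, 0.004, 0.023]
wrist_force: [-7.0, -0.3, 0.8]
gripper_width: 0.27
```

```bash
python3 look.py w7
```

```text
11.25 [-0.065  0.514  0.118  1.128  0.011 -0.057] [670.3  38.2 310.8] [-7.  -0.3  0.8]
[[-0.999  0.007  0.046]
 [ 0.008  1.     0.008]
 [-0.046  0.008 -0.999]]
green 3429 [-11.7 -10.6 135.3] [ 23.9  11.  173.5]
face angle deg 24.97 resid 0.36
[[135.3, 6.6], [137.8, 8.2], [140.3, 9.7], [142.8, 11.1], [145.3, 12.1], [147.8, 12.8], [150.3, 14.4], [152.8, 15.3], [155.3, 17.0], [157.8, 17.6], [160.3, 19.0], [162.8, 20.3], [165.3, 21.5], [167.8, 22.6], [170.3, 23.6], [172.8, 23.7]]
plane 1183 3198 normal tool [-0.423 -0.001 -0.906] tilt deg -25.0 -0.09 centre [ 24.2  -0.4 175. ] ext [  4.4 -17.9 169.9] [ 35.4  18.  184.7]
world [ 0.38  -0.012  0.925]
```

>>> {"op": "send_rows", "data": {"plan": [[[-0.35,0,0.1],0,0],[[-0.4,0,0.12],0,0],[[-0.4,0,0.12],0,0]]}}

```text
clock: 11.68
tool_pos: [673.0, 38.3, 310.2]
eef_rot: [0.004, 1.0, 0.004, 0.021]
wrist_force: [-7.9, -0.2, 2.2]
gripper_width: 0.273
```

```bash
python3 look.py w8; python3 - <<'E'
from h import *
tp,tr=tool();M=tr.as_matrix(); print(shift(tp,tr,tp+[-60,0,5])) ; print(shift(tp,tr,tp+[-60,0,60]))
E
```

```text
11.675 [-0.064  0.522  0.129  1.137  0.01  -0.056] [673.   38.3 310.2] [-7.9 -0.2  2.2]
[[-0.999  0.008  0.042]
 [ 0.008  1.     0.008]
 [-0.042  0.008 -0.999]]
green 3386 [-11.2 -10.5 135.1] [ 24.6  11.  173. ]
face angle deg 25.77 resid 0.42
[[135.1, 6.7], [137.6, 8.1], [140.1, 9.4], [142.6, 11.1], [145.1, 12.1], [147.6, 12.8], [150.1, 14.6], [152.6, 15.4], [155.1, 17.1], [157.6, 18.0], [160.1, 19.8], [162.6, 20.5], [165.1, 21.9], [167.6, 23.1], [170.1, 24.1], [172.6, 24.0]]
plane 1235 3254 normal tool [-0.44  -0.005 -0.898] tilt deg -26.13 -0.29 centre [ 24.6  -0.3 174.7] ext [  4. -18. 169.] [ 35.7  18.  185.5]
world [ 0.402 -0.015  0.915]
(array([ 5.97, -0.04, -0.75]), None)
(array([ 5.74,  0.  , -6.25]), None)
```

```bash
python3 - <<'E'
from h import *
tp,tr=tool()
for t in [(613,38,315),(600,20,400),(455,-236,400)]: print(shift(tp,tr,t,9.35))
E
```

```text
(array([ 5.97, -0.07, -0.73]), np.float64(2.9702783528968433))
(array([ 6.9 , -1.81, -9.29]), np.float64(2.9702783528968433))
(array([ 21.18, -27.53, -10.09]), np.float64(2.9702783528968433))
```

>>> {"op": "send_rows", "data": {"plan": [[[3,0,-0.4],0,0],[[6,-0.07,-0.75],0,0],[[6.5,-1,-5],0.15,0],[[6.9,-1.8,-9.3],0.33,0],[[10,-7,-10],0.51,0],[[13,-12,-10.1],0.69,0],[[16,-17,-10.1],0.87,0],[[19,-22,-10.1],1.05,0],[[21.2,-27.5,-10.1],1.23,0],[[21.2,-27.5,-10.1],1.41,0],[[21.2,-27.5,-10.1],1.59,0],[[21.2,-27.5,-10.1],1.77,0]]}}

```text
clock: 13.22
tool_pos: [455.2, -236.6, 401.6]
eef_rot: [0.779, 0.627, 0.019, 0.012]
wrist_force: [-0.2, 0.4, -2.5]
gripper_width: 0.277
```

```bash
python3 - <<'E'
from h import *
tp,tr=tool()
print(env.get_obs()["q"],tr.as_matrix().round(3),shift(tp,tr,(455,-236,400),9.35))
E
```

```text
[-0.64382816  0.17662104 -0.14061726  1.22143521  0.03137545  1.14221145] [[ 0.213  0.976  0.045]
 [ 0.977 -0.213  0.006]
 [ 0.015  0.042 -0.999]] (array([ 0.05, -0.04,  0.16]), np.float64(1.1928353757572516))
```

>>> {"op": "send_rows", "data": {"plan": [[[0,0,0],0.18,0],[[0,0,0],0.36,0],[[0,0,0],0.54,0],[[0,0,0],0.72,0],[[0,0,0],0.9,0],[[0,0,0],1.08,0],[[0,0,0],1.193,0],[[0,0,0],1.193,0]]}}

```text
clock: 14.22
tool_pos: [455.7, -237.0, 402.9]
eef_rot: [0.996, 0.082, 0.023, -0.0]
wrist_force: [1.0, -0.9, -1.5]
gripper_width: 0.273
```

```bash
python3 look.py w9
```

```text
14.225 [-0.644  0.176 -0.138  1.222  0.031  2.334] [ 455.7 -237.   402.9] [ 1.  -0.9 -1.5]
[[ 0.986  0.163  0.047]
 [ 0.163 -0.987  0.004]
 [ 0.047  0.003 -0.999]]
green 3215 [-10.4 -11.  134.9] [ 24.8  10.7 172.3]
face angle deg 26.69 resid 0.26
[[134.9, 6.7], [137.4, 8.2], [139.9, 9.8], [142.4, 10.3], [144.9, 12.3], [147.4, 12.9], [149.9, 14.8], [152.4, 15.4], [154.9, 17.4], [157.4, 18.1], [159.9, 19.7], [162.4, 20.6], [164.9, 22.2], [167.4, 23.2], [169.9, 24.3]]
plane 1193 3241 normal tool [-0.445 -0.005 -0.896] tilt deg -26.41 -0.35 centre [ 24.9   0.4 174.6] ext [  4.4 -18.  169. ] [ 36.3  18.  185.2]
world [-0.481 -0.071  0.874]
```

View pics/w9.png

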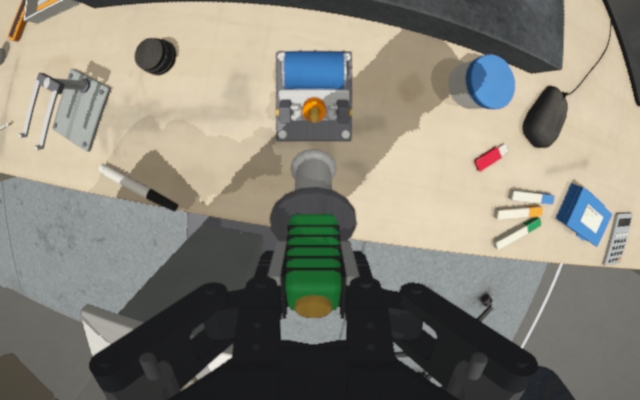

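```bash
cat > rel.py <<'E'
from h import *
import sys
d=np.load(sys.argv[1]+".npz"); s=dict(d); tp=d["tp"];tr=R.from_quat(d["q"]);M=tr.as_matrix()
W=unproj_wrist(s,tp,tr); T=(W-tp)@M; C=s["color"].astype(int)
near=(np.hypot(W[...,0]-557,W[...,1]+219)<85)
dz=np.median(W[near&(W[...,2]<4)][:,2])
m=near&(W[...,2]>6)&(W[...,2]<13); p=W[m][:,:2].astype(np.float32); r=cv2.minAreaRect(p); print("deskz",dz,r,np.median(W[m][:,2]))
o=(C[...,0]>C[...,2]+80)&(C[...,0]>C[...,1]+40)&near&(W[...,2]>55)
print("orange",o.sum(),W[o].mean(0).round(1),W[o].min(0).round(1),W[o].max(0).round(1))
# coupler in tool: fits
g=(C[...,1]>C[...,0]+40)&(C[...,1]>C[...,2]+40)&(abs(T[...,0])<40)&(abs(T[...,1])<14)&(T[...,2]<200)
print("handle y ext",np.percentile(T[g][:,1],[1,99]))
u=np.array([-np.sin(np.radians(26.5)),0,-np.cos(np.radians(26.5))]) # coupler z in tool
ex=np.array([np.cos(np.radians(26.5)),0,-np.sin(np.radians(26.5))])
p=T[g&(abs(T[...,1])<9)]; a=p@ex; h=p@u
fa=np.percentile(a[(h>-165)&(h<-140)],[90,97]); print("face a",fa, "h range",h.min(),h.max())
cy=(C[...,0]>C[...,2]+50)&(C[...,0]>C[...,1]+20)&(np.hypot(T[...,0],T[...,1])<20)&(T[...,2]<150)
q=T[cy]; print("cap",cy.sum(),"h",np.median(q@u),"a",np.percentile(q@ex,[2,98]),"y",np.percentile(q[:,1],[2,98]))
m=(abs(T[...,1])<26)&(T[...,2]>160)&(T[...,0]>0)&(T[...,0]<70)&(T[...,2]<245)&~g&~near
q=T[m]; a=q@ex;h=q@u
for hh in np.arange(-245,-170,3):
    k=abs(h-hh)<1.5
    if k.sum()>5: print(hh,k.sum(),"a",np.percentile(a[k],[2,98]).round(1),"y",np.percentile(q[k][:,1],[2,98]).round(1))
E
python3 rel.py w9
```

```text
deskz -0.4282893029524075 ((561.0731201171875, -220.47543334960938), (109.15994262695312, 90.86328125), 9.460570335388184) 9.390828846592797
orange 333 [ 544.2 -223.4   62.9] [ 531.  -235.3   55.9] [ 555.1 -212.3   71.8]
handle y ext [-11.58829086  10.04392703]
face a [-53.9887741  -53.71122378] h range -164.82347480413918 -122.2820323986918
cap 575 h -119.45750579233162 a [-71.40630913 -58.43045682] y [-7.39696252  5.59425536]
```

```bash
sed -i 's/&~g&~near/\&~g\&(W[...,2]>100)/' rel.py; python3 rel.py w9 | tail -25
```

```text
deskz -0.4282893029524075 ((561.0731201171875, -220.47543334960938), (109.15994262695312, 90.86328125), 9.460570335388184) 9.390828846592797
orange 333 [ 544.2 -223.4   62.9] [ 531.  -235.3   55.9] [ 555.1 -212.3   71.8]
handle y ext [-11.58829086  10.04392703]
face a [-53.9887741  -53.71122378] h range -164.82347480413918 -122.2820323986918
cap 575 h -119.45750579233162 a [-71.40630913 -58.43045682] y [-7.39696252  5.59425536]
-218 9 a [-54.9 -52.8] y [-8.1  6.5]
-215 181 a [-69.3 -52.2] y [-15.   12.9]
-212 388 a [-69.9 -52.8] y [-14.   11.7]
-209 101 a [-63.6 -55.6] y [-11.2   8.8]
-206 109 a [-65.8 -55.4] y [-11.1   9.3]
-203 114 a [-65.8 -55.5] y [-10.9   9.7]
-200 118 a [-65.4 -55.3] y [-11.5   9.1]
-197 119 a [-64.9 -55.4] y [-11.    9.6]
-194 128 a [-61.7 -55.4] y [-10.5   8.5]
-191 116 a [-61.1 -55.2] y [-9.8  8.5]
-188 80 a [-59.2 -55.3] y [-7.7  6.2]
-185 13 a [-56.5 -54.7] y [-3.9  3.8]
-173 91 a [-57.9 -43.9] y [-20.7  18.4]
```

```bash
cat > ov.py <<'E'
from h import *
import sys
d=np.load(sys.argv[1]+".npz"); s=dict(d); tp=d["tp"];tr=R.from_quat(d["q"])
O=np.array([549.2,-222.4,-0.4]); yaw=np.radians(9.4)
n=np.array([-.5*np.cos(yaw),-.5*np.sin(yaw),.8660]); e1=np.array([-np.sin(yaw),np.cos(yaw),0]); e2=np.cross(n,e1)
foot=O+[0,0,45]; L=(62-45)/.866; col=foot+n*L; tip=foot+n*(L+16)
th=np.linspace(0,2*np.pi,60)[:,None]
circ=col+12*(np.cos(th)*e1+np.sin(th)*e2)
c2=tip+2.5*(np.cos(th)*e1+np.sin(th)*e2)
x0,y0,w,hh,k=int(sys.argv[2]),int(sys.argv[3]),int(sys.argv[4]),int(sys.argv[5]),int(sys.argv[6])
im=cv2.resize(s["color"][y0:y0+hh,x0:x0+w,::-1],None,fx=k,fy=k,interpolation=cv2.INTER_CUBIC)
for P,c in [(circ,(255,0,255)),(c2,(0,255,0))]:
    q=((proj_wrist(s,tp,tr,P)-[x0,y0]+0.5)*k).astype(int); cv2.polylines(im,[q.reshape(-1,1,2)],True,c,1)
cv2.imwrite("pics/%s_ov.png"%sys.argv[1],im)
print(col,tip)
E
python3 ov.py w9 265 40 100 110 5
```

```text
[ 539.516555   -224.00308393   61.6       ] [ 531.6239777  -225.30969162   75.456     ]
```

View pics/w9_ov.png

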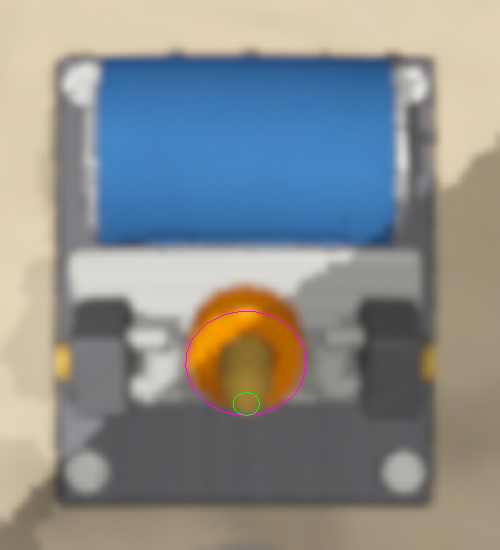

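```bash
cat > tgt.py <<'E'
from h import *
import sys
# usage: tgt.py dist_above_collar(mm along n) mouth tool x y z
yaw=np.radians(9.4); n=np.array([-.5*np.cos(yaw),-.5*np.sin(yaw),.8660])
col=np.array([540.2,-223.8,61.6]); mt=np.array([38.5,-1,226.])
tp,tr=tool(); M=tr.as_matrix()
mouth=tp+M@mt; dd=mouth-col
print("mouth along n",(dd@n).round(2),"lateral",(dd-(dd@n)*n).round(2),"n in tool",(M.T@n).round(4))
for a in sys.argv[1:]:
    print(a,shift(tp,tr,col+float(a)*n-M@mt,9.4))
E
python3 tgt.py 60 30
```

```text
mouth along n 119.79 lateral [22.74  4.93 13.42] n in tool [-0.4593  0.0024 -0.8883]
60 (array([0.36, 0.1 , 6.54]), np.float64(0.0007135629954235552))
30 (array([1.74, 0.09, 9.21]), np.float64(0.0007135629954235552))
```

>>> {"op": "send_rows", "data": {"plan": [[[0.2,0.1,4],0,0],[[0.36,0.1,6.54],0,0],[[1.0,0.1,7.9],0,0],[[1.6,0.1,9.0],0,0],[[1.6,0.1,9.0],0,0]]}}

```text
clock: 14.9
tool_pos: [476.3, -234.9, 313.4]
eef_rot: [0.996, 0.083, 0.023, -0.0]
wrist_force: [-0.4, -0.9, -2.0]
gripper_width: 0.273
```

```bash
python3 look.py w10; python3 ov.py w10 230 60 160 130 5; python3 rel.py w10; python3 tgt.py 20 16; python3 - <<'E'
from h import *
s=viewer.snapshot("scene"); cv2.imwrite("pics/s10.png",cv2.resize(s["color"][130:220,270:400,::-1],None,fx=6,fy=6,interpolation=cv2.INTER_CUBIC))
E
```

```text
14.9 [-0.617  0.257 -0.261  1.018  0.03   2.36 ] [ 476.3 -234.9  313.4] [-0.4 -0.9 -2. ]
[[ 0.985  0.165  0.046]
 [ 0.165 -0.986  0.005]
 [ 0.046  0.003 -0.999]]
green 3231 [-11.1 -11.  134.6] [ 24.7  10.6 172.5]
face angle deg 26.08 resid 0.37
[[134.6, 6.4], [137.1, 8.2], [139.6, 9.5], [142.1, 10.3], [144.6, 12.2], [147.1, 12.9], [149.6, 14.8], [152.1, 15.5], [154.6, 17.1], [157.1, 18.0], [159.6, 19.4], [162.1, 20.5], [164.6, 21.9], [167.1, 23.2], [169.6, 24.2], [172.1, 24.3]]
plane 1188 3261 normal tool [-0.437 -0.007 -0.899] tilt deg -25.93 -0.42 centre [ 24.9   0.9 174.6] ext [  4.5 -18.  169.3] [ 35.9  18.  185.1]
world [-0.473 -0.07   0.878]
[ 539.516555   -224.00308393   61.6       ] [ 531.6239777  -225.30969162   75.456     ]
deskz -0.38897392881369797 ((561.627197265625, -220.30157470703125), (109.41240692138672, 90.68282318115234), 9.50459098815918) 9.427455328829978
orange 657 [ 545.1 -223.5   62.9] [ 531.1 -235.4   55.5] [ 555.8 -212.4   73.9]
handle y ext [-11.57495466  10.07153084]
face a [-53.99152378 -53.70391808] h range -165.04025094981284 -122.41406594614138
cap 575 h -119.43321145343239 a [-71.55088099 -58.2546496 ] y [-7.34507424  5.71451153]
-215 40 a [-54.9 -52.1] y [-7.2  6. ]
-212 199 a [-58.6 -52.4] y [-9.9  7.6]
-209 99 a [-61.5 -55.7] y [-10.5   8.8]
-206 109 a [-66.  -55.5] y [-11.    9.3]
-203 112 a [-65.6 -55.4] y [-11.4   9.1]
-200 111 a [-65.1 -55.2] y [-10.8   9. ]
-197 127 a [-64.6 -55.3] y [-11.    9.3]
-194 123 a [-63.7 -55.5] y [-10.8   8.8]
-191 114 a [-60.8 -55.2] y [-9.8  8.1]
-188 84 a [-59.2 -55. ] y [-8.   6.5]
-185 15 a [-56.2 -55.3] y [-5.4  3. ]
-173 93 a [-55.6 -43.9] y [-18.8  15.4]
mouth along n 32.55 lateral [ 0.27 -0.21  0.14] n in tool [-0.4591  0.0023 -0.8883]
20 (array([ 0.55, -0.03,  1.13]), np.float64(0.0015243782515569537))
16 (array([ 0.74, -0.03,  1.48]), np.float64(0.0015243782515569537))
```

View pics/w10_ov.png

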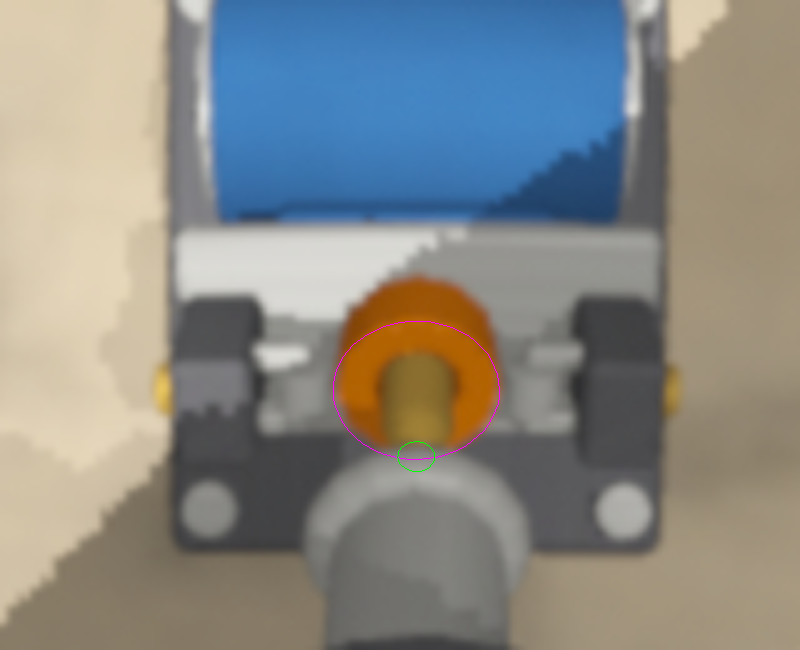

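View pics/s10.png

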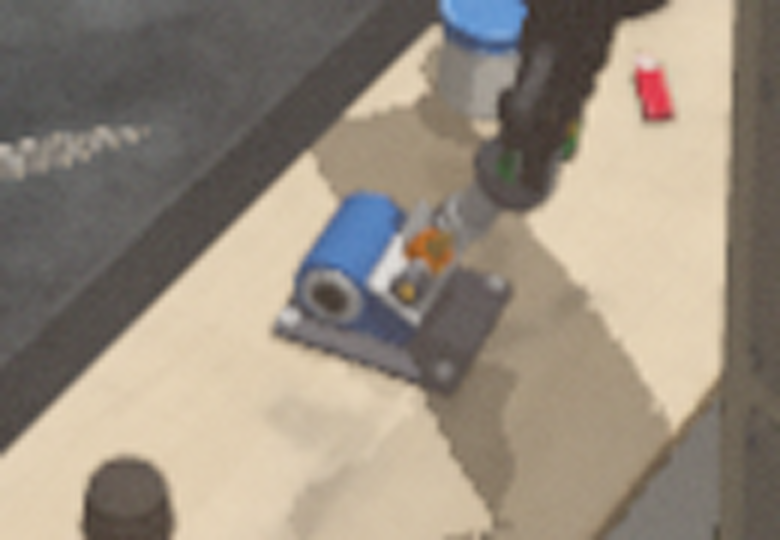

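```bash
python3 - <<'E'
from h import *
for nm in ["w9","w10"]:
    d=np.load(nm+".npz"); s=dict(d); tp=d["tp"];tr=R.from_quat(d["q"])
    W=unproj_wrist(s,tp,tr); C=s["color"].astype(int)
    o=(C[...,0]>C[...,2]+60)&(C[...,0]>C[...,1]+25)&(np.hypot(W[...,0]-543,W[...,1]+223)<25)&(W[...,2]>50)
    yaw=np.radians(9.4); n=np.array([-.5*np.cos(yaw),-.5*np.sin(yaw),.8660]); e1=np.array([-np.sin(yaw),np.cos(yaw),0]); e2=np.cross(e1,n) 
    col=np.array([540.,-224.1,61.6]); p=W[o]-col
    h=p@n; a=p@e1; b=p@e2
    print(nm,e2.round(2),np.histogram(h,np.arange(-14,20,1)))
    k=abs(h-np.median(h[abs(h)<3]))<0.8; print("top face h",np.median(h[abs(h)<3]),k.sum(),"e1",np.percentile(a[k],[1,99]),"e2",np.percentile(b[k],[1,99]))
    k=h>4; print("nipple",k.sum(),"e1",np.percentile(a[k],[3,97]),"e2",np.percentile(b[k],[3,50,97]),"hmax",h.max())
    k=(h<-2)&(h>-8); print("side",k.sum(),np.percentile(a[k],[1,99]),np.percentile(b[k],[1,99]))
E
```

```text
w9 [0.85 0.14 0.5 ] (array([  0,   1,   1,   9,   9,  10,   5,  15,   9,   7,  12,   7,  26,
        94, 102,  47,   3,   6,   4,   5,   4,   4,   7,   4,  10,   7,
        14,   9,   6,  14,  10,   1,   0]), array([-14, -13, -12, -11, -10,  -9,  -8,  -7,  -6,  -5,  -4,  -3,  -2,
        -1,   0,   1,   2,   3,   4,   5,   6,   7,   8,   9,  10,  11,
        12,  13,  14,  15,  16,  17,  18,  19]))
top face h 0.09704829209124126 173 e1 [-11.17533358  10.85583521] e2 [-9.62339397 11.04395526]
nipple 99 e1 [-4.97213664  4.74612795] e2 [-0.80103064  2.44789135  5.07079016] hmax 17.49416299905671
side 55 [-10.22722981  10.94705176] [-1.39022495 11.91514453]
w10 [0.85 0.14 0.5 ] (array([  2,   6,   9,  15,  18,  20,  22,  19,  23,  23,  27,  28,  49,
       124, 240,  74,  14,  10,   9,  15,   9,   5,  12,  14,  15,  21,
        14,  26,  17,  10,   3,   0,   0]), array([-14, -13, -12, -11, -10,  -9,  -8,  -7,  -6,  -5,  -4,  -3,  -2,
        -1,   0,   1,   2,   3,   4,   5,   6,   7,   8,   9,  10,  11,
        12,  13,  14,  15,  16,  17,  18,  19]))
top face h 0.24609600288640907 335 e1 [-10.75671137  10.77691417] e2 [-8.81527175 11.46345536]
nipple 170 e1 [-4.83249828  4.87269375] e2 [-0.21391865  3.32296012  5.14474804] hmax 16.555743556866656
side 142 [-11.39021106  10.9450269 ] [-1.05291717 12.54728516]
```

```bash
sed -i 's/540.2,-223.8,61.6/540.1,-224.1,61.8/' tgt.py; python3 tgt.py 22 14 4
```

```text
mouth along n 32.61 lateral [ 0.46 -0.09  0.26] n in tool [-0.4588  0.0028 -0.8885]
22 (array([ 0.44, -0.02,  0.97]), np.float64(0.0011998859309840328))
14 (array([ 0.81, -0.02,  1.68]), np.float64(0.0011998859309840328))
4 (array([ 1.27, -0.02,  2.57]), np.float64(0.0011998859309840328))
```

>>> {"op": "send_rows", "data": {"plan": [[[0.22,0,0.5],0,0],[[0.44,-0.02,0.97],0,0],[[0.62,-0.02,1.32],0,0],[[0.81,-0.02,1.68],0,0],[[0.95,-0.02,1.95],0,0],[[1.0,-0.02,2.1],0,0],[[1.0,-0.02,2.1],0,0]]}}

```text
clock: 15.88
tool_pos: [486.9, -233.1, 293.6]
eef_rot: [0.996, 0.083, 0.023, -0.0]
wrist_force: [0.1, -0.2, -2.4]
gripper_width: 0.275
```

```bash
python3 look.py w11; python3 rel.py w11 | head -6;  python3 tgt.py 3 0 -4 -7 -9
```

```text
15.875 [-0.602  0.287 -0.271  0.976  0.03   2.374] [ 486.9 -233.1  293.6] [ 0.1 -0.2 -2.4]
[[ 0.985  0.165  0.047]
 [ 0.165 -0.986  0.004]
 [ 0.047  0.004 -0.999]]
green 3216 [-10.6 -11.  134.8] [ 24.6  10.6 172.8]
face angle deg 26.13 resid 0.44
[[134.8, 6.8], [137.3, 8.2], [139.8, 9.7], [142.3, 10.1], [144.8, 12.3], [147.3, 12.9], [149.8, 14.8], [152.3, 15.4], [154.8, 17.4], [157.3, 18.0], [159.8, 19.8], [162.3, 20.6], [164.8, 22.1], [167.3, 23.4], [169.8, 24.3], [172.3, 24.3]]
plane 1218 3258 normal tool [-0.44  -0.003 -0.898] tilt deg -26.12 -0.22 centre [ 25.1   0.6 174.5] ext [  4.5 -18.  169. ] [ 36.3  18.  185.1]
world [-0.476 -0.073  0.876]
deskz -0.43217283167143705 ((561.9398193359375, -220.56283569335938), (109.58348846435547, 90.58452606201172), 9.556035995483398) 9.32140520998604
orange 526 [ 549.  -222.8   63.3] [ 539.9 -234.9   55. ] [ 556.  -212.3   78.8]
handle y ext [-11.61457903  10.0098201 ]
face a [-53.94124694 -53.66534456] h range -165.1940129536069 -122.35565971339189
cap 579 h -119.48526171634589 a [-71.47552357 -58.3229442 ] y [-7.34911497  5.67322292]
-191 17 a [-57.2 -54.8] y [-6.   4.6]
mouth along n 9.38 lateral [-0.2  -0.04 -0.11] n in tool [-0.4587  0.0028 -0.8885]
3 (array([ 0.31, -0.  ,  0.56]), np.float64(0.001239766103087739))
0 (array([ 0.45, -0.  ,  0.82]), np.float64(0.001239766103087739))
-4 (array([ 0.63, -0.  ,  1.18]), np.float64(0.001239766103087739))
-7 (array([ 0.77, -0.  ,  1.45]), np.float64(0.001239766103087739))
-9 (array([ 0.86, -0.01,  1.62]), np.float64(0.001239766103087739))
```

View pics/w11.png

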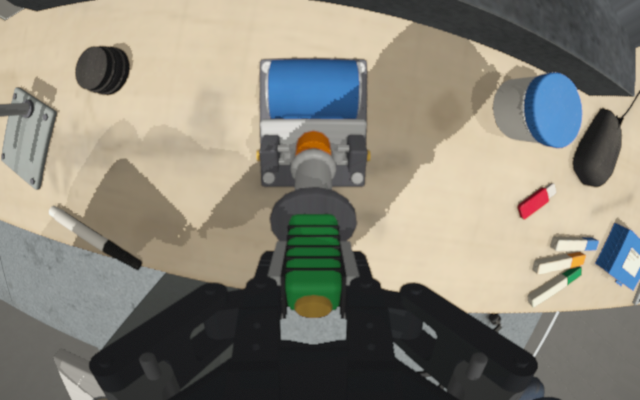

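>>> {"op": "send_rows", "data": {"plan": [[[0.16,0,0.29],0,0],[[0.31,0,0.56],0,0],[[0.4,0,0.73],0,0],[[0.48,0,0.9],0,0],[[0.55,0,1.04],0,0],[[0.63,0,1.18],0,0],[[0.63,0,1.18],0,0]]}}

```text
clock: 16.8
tool_pos: [493.0, -232.0, 283.5]
eef_rot: [0.996, 0.082, 0.023, 0.0]
wrist_force: [-6.2, 1.3, 9.2]
gripper_width: 0.276
```

```bash
python3 look.py w12; python3 tgt.py -4 -7 -9
```

```text
16.8 [-0.594  0.304 -0.274  0.956  0.028  2.383] [ 493.  -232.   283.5] [-6.2  1.3  9.2]
[[ 0.985  0.164  0.046]
 [ 0.164 -0.986  0.003]
 [ 0.046  0.005 -0.999]]
green 3195 [-10.8 -11.  134.9] [ 24.8  10.7 172.3]
face angle deg 26.82 resid 0.27
[[134.9, 6.6], [137.4, 8.2], [139.9, 9.8], [142.4, 10.2], [144.9, 12.3], [147.4, 13.0], [149.9, 14.7], [152.4, 15.5], [154.9, 17.4], [157.4, 18.0], [159.9, 19.8], [162.4, 20.7], [164.9, 22.2], [167.4, 23.3], [169.9, 24.3]]
plane 1223 3266 normal tool [-0.444  0.005 -0.896] tilt deg -26.36 0.3 centre [ 24.7   0.2 174.6] ext [  4.3 -18.  168.8] [ 36.   18.  185.5]
world [-0.478 -0.08   0.875]
mouth along n -2.46 lateral [-0.17 -0.1  -0.1 ] n in tool [-0.4597  0.0035 -0.888 ]
-4 (array([ 0.09, -0.01,  0.13]), np.float64(0.000989977274530651))
-7 (array([ 0.23, -0.01,  0.39]), np.float64(0.000989977274530651))
-9 (array([ 0.32, -0.01,  0.57]), np.float64(0.000989977274530651))
```

View pics/w12.png

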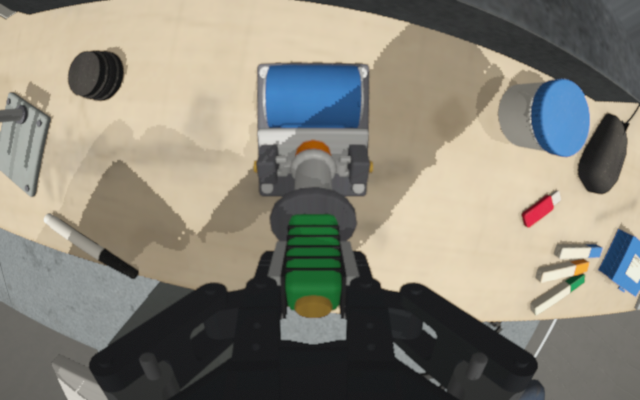

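>>> {"op": "send_rows", "data": {"plan": [[[0.09,0,0.13],0,0],[[0.16,0,0.26],0,0],[[0.23,0,0.39],0,0],[[0.29,0,0.5],0,0],[[0.35,0,0.62],0,0],[[0.37,0,0.66],0,0],[[0.37,0,0.66],0,0]]}}

```text
clock: 17.73
tool_pos: [496.7, -231.3, 277.4]
eef_rot: [0.996, 0.082, 0.023, 0.0]
wrist_force: [-4.8, 0.5, 5.2]
gripper_width: 0.27
```

```bash
python3 look.py w13; python3 tgt.py -8 -9 -10;python3 ov.py w13 230 60 160 130 5;
```

```text
17.725 [-0.589  0.315 -0.275  0.944  0.028  2.388] [ 496.7 -231.3  277.4] [-4.8  0.5  5.2]
[[ 0.985  0.164  0.045]
 [ 0.164 -0.986  0.003]
 [ 0.045  0.005 -0.999]]
green 3225 [-10.9 -11.  134.8] [ 24.6  10.7 173. ]
face angle deg 26.14 resid 0.39
[[134.8, 6.8], [137.3, 8.2], [139.8, 9.7], [142.3, 10.3], [144.8, 12.3], [147.3, 12.9], [149.8, 14.8], [152.3, 15.5], [154.8, 17.2], [157.3, 18.0], [159.8, 19.8], [162.3, 20.6], [164.8, 22.1], [167.3, 23.2], [169.8, 24.3], [172.3, 24.4]]
plane 1246 3389 normal tool [-0.436  0.007 -0.9  ] tilt deg -25.84 0.42 centre [ 25.    0.5 174.4] ext [  4.7 -18.  168.8] [ 36.3  18.  184.6]
world [-0.469 -0.081  0.879]
mouth along n -9.67 lateral [-0.15 -0.04 -0.09] n in tool [-0.4603  0.0036 -0.8878]
-8 (array([-0.06, -0.  , -0.16]), np.float64(0.0009224893367269734))
-9 (array([-0.01, -0.  , -0.07]), np.float64(0.0009224893367269734))
-10 (array([ 0.03, -0.  ,  0.02]), np.float64(0.0009224893367269734))
[ 539.516555   -224.00308393   61.6       ] [ 531.6239777  -225.30969162   75.456     ]
```

View pics/w13_ov.png

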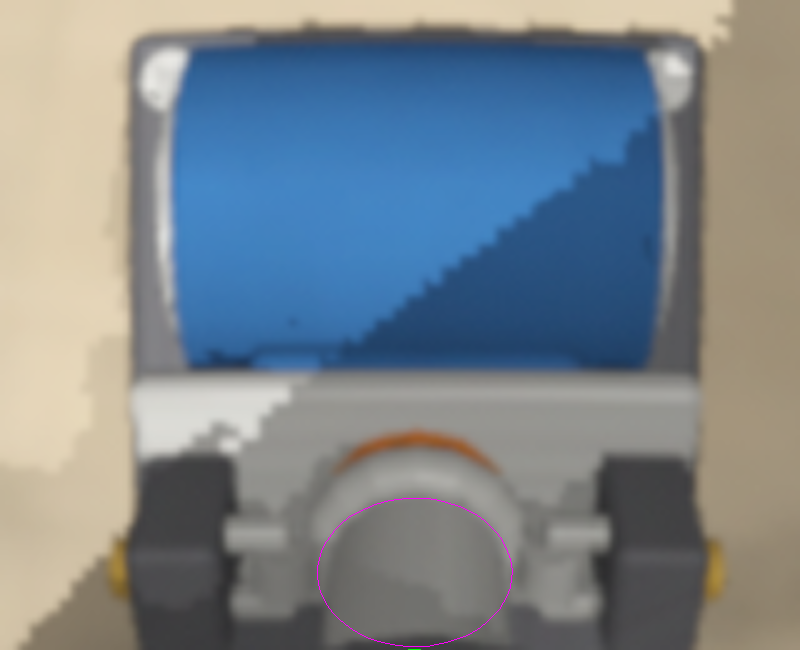

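```bash
python3 - <<'E'
from bench import env
o=env.get_obs(); print(o["clock"],o["wrist_force"],o["qd"].round(4),o["gripper_width"])
print(env.hand_in())
E
```

```text
17.775 [-4.79341234 -0.04379023  5.41986817] [ 0.0009 -0.      0.0007 -0.0011 -0.0003 -0.0002] 0.2732129115636001
the job is handed in; nothing more can be done
None
```

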